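Load a stain bottle onto the roller mixer and switch it on

ROBOT

A 6-joint arm with a two-finger parallel gripper is mounted at the origin on a cart in front of the work surface, level with it; the furniture and walls round the work are solid. World frame = base frame: x ahead of the robot, y to its left, z up, the work surface at z = 0. Lengths are in mm, angles in rad, forces in N, time in s.
With the tool pointing down it reaches from about 350 to 875 mm from the base axis. Payload 4.2 kg.
Tool frame: the origin (TCP) lies midway between the tips of the shut fingers; the grasp point (between the pads) lies 19 mm behind it; z points along the fingers, y is the line along which they close (so a half turn about z gives the same grasp; the last joint's range is limited). The gripper opens to 85 mm and grips with 20 to 120 N. Pads are 22 mm wide; open, the fingers measure 114 mm over their backs; the gripper's body (76 mm by 85 mm) begins 54 mm behind the grasp point. The pads swing forward as they close: fully open they stand 13 mm farther back than shut.
Start: joints at [1.537, 0.385, 0.008, 0, -1.194, -0.259], TCP at [180.364, 598.388, 231.312] pointing down, gripper open.
Joint ranges: [-3.14, 3.14], [-1.21, 2.06], [-1.07, 1.41], [-3.16, 2.05], [-2.99, -0.16], [-3.1, 3.1]. Speed limits (rad/s): [2.79, 2.79, 3.14, 3.14, 3.14, 3.14].

INTERFACE

Orientations are given as a unit quaternion [x, y, z, w].
In Python, from bench import arm gives the robot as it stands.
- The arm moves only by the tool send_rows, never from a script. Its argument "targets" is a list of rows, each an object of numbers: "gripper": the gripper command: -1 is fully open, 1 is shut, values between are in proportion; "x", "y", "z": the shift along the tool's x, y, z in cm; "ax", "ay", "az": the turn, a rotation vector about the tool's x, y, z in degrees. A call has 1 to 5 rows; each row shifts and turns the commanded pose from where the row before left it, along the tool's axes as they then stand; what a row does not reach is not made up. A row lasts 1/12 s, in which the tool goes at most 41.7 mm and 7.16 degrees, less where a joint would pass 70% of its speed; a pose out of reach is approached as far as the arm can. A call is refused whole if a number of a shift passes 4.17 or a number of a turn 7.16, either way. A call with a gripper value outside its range is refused whole. The fingers move at their own pace and stop on an object; the grip force is fixed at half the most. Time passes only in rows, so rows that do not move let the fingers close. It gives the time, the measured TCP pose, the force, the opening and the grip force at its end, in the units of the state.
- arm.read_state(): the state, without advancing time (a new reading comes with each control period).
- arm.get_image(name): name is "scene" or "top" or "wrist"; returns (picture, depth): 480x640x3 uint8, red, green, blue; 480x640 float32, mm along the optical axis (not along the pixel's ray), 0 where there is no reading.
- arm.camera_model(name): a dict with "fx", "fy", "cx", "cy" (pixels), "distortion" ([k1, k2, p1, p2, k3] as OpenCV has them; the pictures are not rectified), "cam_to_world" (4x4, takes a point from camera to world coordinates). Camera axes: x right, y down, z forward; pixel columns grow to the right and rows downward; lengths in mm; the calibration is good to about 2 mm. A picture is of the moment at which its call begins: read the wrist's pose just before it. camera_model takes no time and is no camera call; for the wrist camera it gives the pose at the moment of the call.
- arm.job_done(): hands the job in; it is judged then, once.
Trained networks look in the newest picture that a camera, given by its name, has taken for a name from the list of things; names that differ only in an ending like _2 or _b are one class to them, and where a whole thing is asked for, a point or a joint stands for the part that bears it (a point fixed in the world has none). Each returns a list of dicts, best first, with "score" (0 to 1); they miss things now and then, are a little off and sometimes report something else, mostly with a low value. They report only what shows in the picture. A call takes as long as a camera call.
- arm.boxes_of(camera, thing): "rect" ([left, top, width, height] in pixels, round what is visible of it).
The state is a dict: "clock": time; "joints": joint angles; "joint_vel": joint speeds; "joint_efforts": joint torques, N m; "position": TCP position; "ee_rot": TCP orientation; "contact_force": force on the tool from outside, world axes, zero at the start; "wrist_torque": the same for the moment, N m; "gripper_width": finger opening in mm; "grasp_force": force on a finger pad.
Only numpy, scipy, OpenCV 4.12 (cv2) and the standard library are available. Lean on these libraries where they do the work, as an engineer would, in place of code of your own. Each camera call takes 0.05 s, during which the arm holds its last target. There are 200 camera calls.

TASK

The stain in the amber bottle has settled and needs mixing. Do not grip or lift the bottle: with the fingertips, push it so that it rolls from the foot of the mixer's sloping loading chute over the near roller towards the back bar, and settles in the valley between the two black rollers, where it cannot roll back. Once it lies there, press the green far end of the rocker switch fully down to set the mixer to on, and leave the other things on the bench where they stand.

Things in the scene. Friction and masses are not known exactly. Their poses are not given: they have to be found in the camera images.
- mixer: Bottle roller mixer, fixed, 266 x 206 x 130 mm: white cheeks, steel loading chute, two black rubber rollers, steel back bar; grey drive housing on the right (x -15 to 116, y -72 to -134 mm, top z 115 mm). Origin on the bench under it; x points up the chute (horizontal), y left along the rollers, z up. White side plates at y = +-66 to 72 mm reach z = 118 mm from x = 0 to 116 mm.
- chute_foot (a point): Middle of the top of the 10 mm steel lip across the foot of the chute, at mixer (-124, 0, 54) mm; axes as the mixer's. The chute: open above, 132 mm wide between cheeks that stand 18 mm above its floor; flat floor rising 14 degrees along +x, from z = 44 mm under the lip to z = 78 mm at x = 13 mm. The bottle rests against the lip, its axis at mixer x = -106, z = 76 mm.
- near_roller (a point): Middle of the top of the near roller, at mixer (30, 0, 84) mm; axes as the mixer's. Both rollers: 28 mm diameter, 122 mm long, free to turn with slight drag (the switch does not start them), axes at x = 30 and 78, z = 70 mm. The bottle's axis passes 26.5 mm above this point at the crest (z = 110.5 mm); let go before it, the bottle rolls back to the lip.
- seat (a point): Where bottle_mid is when the bottle lies in the valley between the rollers, 8 mm below the crest: at mixer (54, 0, 102.6) mm, fixed to the mixer; axes as the mixer's. The back bar, 10 mm diameter (axis at x = 91.5, z = 102.6 mm), stops the bottle 6 mm beyond; let go there, it settles back into the valley.
- stain_bottle: The bottle to be loaded: smooth amber glass (friction about 0.35), white cap, blue band on the label; 53 mm diameter over its 104 mm long cylindrical body, cap 33 mm, 120 mm long in all, 0.2 to 0.4 kg. It lies across the chute. Origin: centre of its base; its z axis runs along the bottle to the cap (along the mixer's +y). It turns as it rolls.
- bottle_mid (a point): Point on the bottle's axis half-way along it (60 mm from the base), the point to follow as it rolls; the 53 mm cylinder reaches from 60 mm on the base side to 44 mm on the cap side of it.
- switch_far_end (a point): Point on top of the green far half of the rocker switch, 13 mm beyond its pivot; press here, straight down. It moves with the rocker, about 5 mm down from off to on. Rocker 38 x 22 mm, in a 50 x 32 mm black bezel on top of the drive housing, pivot at mixer (32, -103, 119) mm; near half black, far half green. When off, the green half stands up, this point about 128 mm above the bench.
- switch (a joint): Angle of the rocker switch: 0 off (green far end up), 0.40 rad fully on (green far end down). About 3 N at the far end turns it; it stays where it is left.
- stain_w: Bystander, loose: small brown bottle with red dropper cap, 42 mm diameter, 122 mm high, standing left of the mixer. Origin at the centre of its base.
- dropper_white: Bystander, loose: white dropper bottle, 27 mm diameter, 66 mm high, standing left of the mixer. Origin at the centre of its base.
- oil_amber: Bystander, loose: small amber bottle with black cap, 31 mm diameter, 62 mm high, standing on the left. Origin at the centre of its base.
- coplin_jar: Bystander, loose: glass staining jar with white lid, 57 mm across, 97 mm high, standing right of the mixer. Origin at the centre of its base.
- tube_rack: Bystander, fixed: blue tube rack, 190 x 62 x 62 mm, on the right, with three capped blood tubes reaching 92 mm above the bench. Origin at the centre of its underside; y along its length.

How it is judged (in metres and radians):
On the way, in this order (a step that is already met when the one before it is completed fails the run):
1. the bottle lies in the valley between the rollers (x of bottle_mid in the frame of mixer between 0.048 and 0.06 m and z of bottle_mid in the frame of mixer between 0.0975 and 0.107 m and angle between the z axis of stain_bottle and the y axis of mixer, either way round below 0.12 rad and linear speed of stain_bottle below 0.02 m/s and contact force between the fingers and stain_bottle below 0.05 N), for 0.3 s.
2. the switch is pressed to on (value of joint switch above 0.33 rad), for 0.1 s.
At the end, for the whole second after the job is handed in: The bottle rests between the two rollers (axis within 6 mm of the valley's middle, at valley height within 5 mm, within 0.12 rad of parallel to the rollers), untouched and still, and the switch is on (over 0.33 rad) (x of bottle_mid in the frame of mixer between 0.048 and 0.06 m and z of bottle_mid in the frame of mixer between 0.0975 and 0.107 m and angle between the z axis of stain_bottle and the y axis of mixer, either way round below 0.12 rad and linear speed of stain_bottle below 0.01 m/s and value of joint switch above 0.33 rad).
It fails at once if the bottle is lifted or carried: raised more than about 12 mm off the chute or the rollers (z of bottle_mid in the frame of mixer above 0.1235 m or (x of bottle_mid in the frame of mixer below -0.07 m and z of bottle_mid in the frame of mixer above 0.099 m) or (x of bottle_mid in the frame of mixer below -0.03 m and z of bottle_mid in the frame of mixer above 0.109 m) or (x of bottle_mid in the frame of mixer below 0.01 m and z of bottle_mid in the frame of mixer above 0.1185 m)).
It fails at once if the bottle is stood up, or falls off the mixer (z of bottle_mid in the frame of mixer below 0.06 m or not (angle between stain_bottle's own z axis and vertical above 1.1 rad)).
It fails at once if the switch is pressed before the bottle lies between the rollers (value of joint switch above 0.15 rad and (x of bottle_mid in the frame of mixer below 0.044 m or z of bottle_mid in the frame of mixer above 0.108 m)).
It fails at once if a bystander is shifted by more than 15 mm (distance of any of stain_w, dropper_white, oil_amber, coplin_jar from where it was at the start of the episode above 0.015 m).
It also fails if it takes over 42 s, if anything falls off the work surface, if the arm or the gripper's body presses on something with over 40 N, if the wrist force passes 120 N, or if a joint passes its speed limit or range.

## Working session

There is one attempt and no reset: what is moved stays moved. The work goes in short steps, Python scripts to look and compute and a tool call to move; the robot and the scene stay as the last step left them, time stands still between calls to the robot, and variables do not carry over. Pictures are saved under pics/ and viewed, at most 10 in all, crops included, and the job is handed in when it is done.

Besides the shell and the picture viewer there is one more tool, called after "Emit:" by a JSON object that holds its "api" and its "payload". send_rows: Moves the arm, as the interface text tells. Its arguments: {"type":"object","properties":{"targets":{"type":"array"}},"required":["targets"]}

```bash
mkdir -p pics; cat > h.py <<'E'
from bench import arm
import numpy as np, cv2
from scipy.spatial.transform import Rotation as R
def cloud(name):
    img,d=arm.get_image(name); m=arm.camera_model(name)
    K=np.array([[m['fx'],0,m['cx']],[0,m['fy'],m['cy']],[0,0,1.]])
    v,u=np.mgrid[0:480,0:640]
    p=cv2.undistortPoints(np.stack([u,v],-1).reshape(-1,1,2).astype(np.float64),K,np.array(m['distortion'],float)).reshape(480,640,2)
    P=np.concatenate([p*d[...,None],d[...,None]],-1)
    T=np.array(m['cam_to_world']); W=P@T[:3,:3].T+T[:3,3]
    W[d<=0]=np.nan
    return img,d,W
def save(img,n): cv2.imwrite('pics/'+n,img[...,::-1])
E
python3 - <<'E'
from h import *
s=arm.read_state();print(s['clock'],s['position'],s['ee_rot'])
for n in('top','scene'):
    img,d,W=cloud(n);save(img,n+'0.png');np.savez(n+'.npz',W=W,img=img)
    for t in('mixer','stain_bottle','switch','coplin_jar','stain_w','dropper_white','tube_rack','oil_amber'):
        b=arm.boxes_of(n,t)[:1]
        for q in b:
            l,tp,w,h=map(int,q['rect']);c=W[tp+h//2,l+w//2]
            print(n,t,round(q['score'],2),(l,tp,w,h),np.round(c))
E
```

```text
0.0 [180.20993617 597.84831799 230.20725462] [ 9.89285786e-01 -1.45987811e-01 -1.28839261e-04  1.08469107e-03]
top mixer 0.61 (334, 142, 89, 122) [ 593. -162.   73.]
top stain_bottle 0.91 (350, 226, 52, 26) [ 493. -154.  103.]
top switch 0.42 (405, 169, 9, 14) [ 650. -234.  127.]
top coplin_jar 0.78 (451, 181, 25, 28) [ 617. -381.   85.]
top dropper_white 0.59 (220, 209, 16, 13) [560. 230.  38.]
top tube_rack 0.57 (427, 235, 80, 34) [ 468. -384.   90.]
top oil_amber 0.64 (173, 265, 19, 15) [402. 335.  62.]
scene mixer 0.95 (219, 146, 141, 99) [ 617. -145.   79.]
scene stain_bottle 0.9 (324, 178, 29, 48) [ 494. -134.  103.]
scene switch 0.6 (283, 148, 14, 12) [ 645. -237.  123.]
scene coplin_jar 0.65 (307, 125, 19, 34) [ 622. -369.   63.]
scene stain_w 0.67 (324, 361, 23, 41) [380. 272.  75.]
scene dropper_white 0.76 (240, 339, 16, 23) [562. 248.  46.]
scene tube_rack 0.8 (347, 123, 49, 63) [ 471. -365.   62.]
scene oil_amber 0.96 (306, 408, 16, 29) [394. 351.  61.]
```

```bash
python3 - <<'E'
from h import *
a=np.load('top.npz');img=a['img'];W=a['W']
save(cv2.resize(img[120:280,310:510],(800,640))[:600],'crop.png')
# height map of the mixer region; cheeks/side plates z 112..122, roller bits
z=W[...,2]
reg=(W[...,0]>400)&(W[...,0]<780)&(W[...,1]>-330)&(W[...,1]<-20)
for lo,hi in((112,122),(95,108),(108,112.5)):
    m=reg&(z>lo)&(z<hi);P=W[m];print(lo,hi,len(P),np.round(P[:,:2].min(0)),np.round(P[:,:2].max(0)))
# bottle: points above chute
m=reg&(z>85)&(z<112)&(W[...,0]<540)
P=W[m];c=P.mean(0);print(c, P.min(0),P.max(0))
u,s,v=np.linalg.svd(P[:,:2]-c[:2],full_matrices=False);print(v[0],np.degrees(np.arctan2(-v[0][0]/v[0][1],1)))
# side plate & housing rect
m=reg&(z>108)&(z<124)&(W[...,0]>540)
P=W[m].astype(np.float32);print(cv2.minAreaRect(P[:,:2].copy()))
m=reg&(z>30)&(z<124);P=W[m].astype(np.float32);print(cv2.minAreaRect(P[:,:2].copy()))
hs=img.astype(int);g=(hs[...,1]>hs[...,0]*1.4)&(hs[...,1]>hs[...,2]*1.2)&reg&(z>100);print('green',g.sum(),W[g].mean(0))
E
```

```text
112 122 1129 [ 599. -268.] [732. -47.]
95 108 777 [ 472. -270.] [731. -47.]
108 112.5 218 [ 593. -272.] [733. -47.]
[ 491.93383499 -168.77365027   96.00937688] [ 462.02223431 -329.32791027   85.0990995 ] [527.64097636 -96.27051029 107.79877654]
[-0.00938276  0.99995598] 0.5376003531338586
((652.0155639648438, -157.61447143554688), (129.8411865234375, 209.52716064453125), 11.033418655395508)
((609.074951171875, -195.9473876953125), (329.6501159667969, 289.35125732421875), 3.9406321048736572)
green 81 [ 656.57434965 -230.71638529  125.97184731]
```

View pics/crop.png

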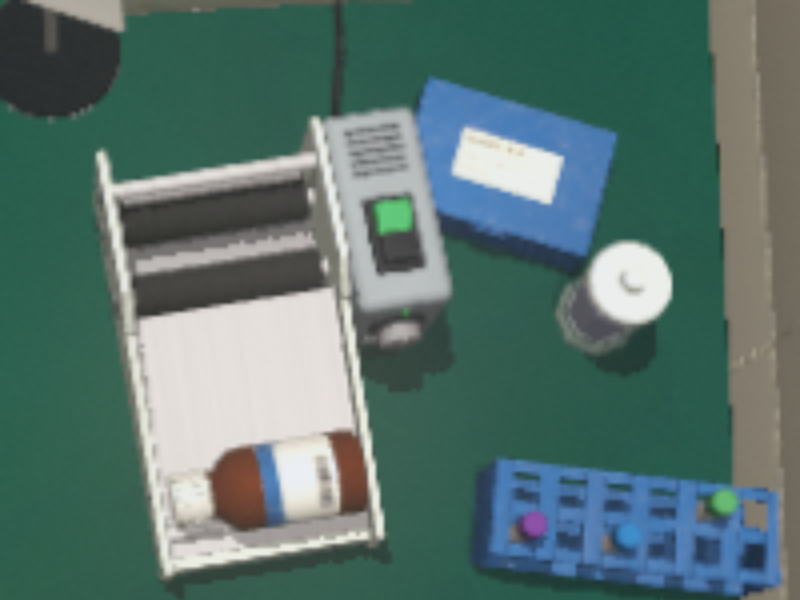

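View pics/scene0.png

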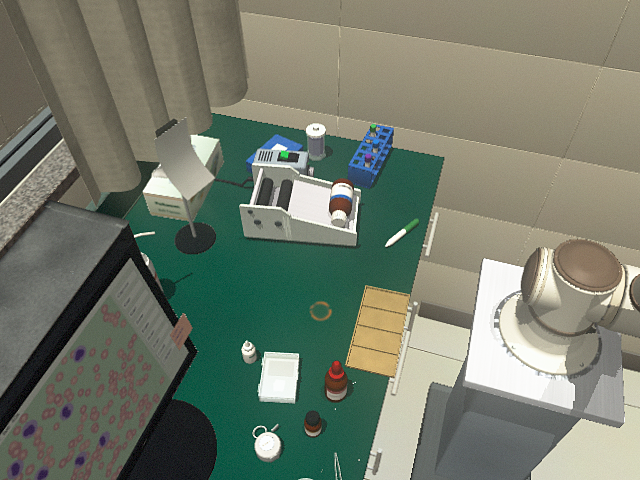

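The scene shows the mixer with the bottle at the chute foot (scene px ~340,203) and the green switch half at (288,155). The mixer is yawed about 11° with its origin near (596,-137). I'll rotate the tool and move towards the chute.

Emit:
{"api": "send_rows", "payload": {"targets": [{"gripper": -0.2,"az": -7},{"gripper": -0.2,"az": -7},{"gripper": -0.2,"az": -7},{"gripper": -0.2,"az": -7}]}}

```text
$.targets[0]: bad value
```

Emit:
{"api": "send_rows", "payload": {"targets": [{"gripper": -0.2,"x": 1.4,"y": 3.6},{"gripper": -0.2,"x": 1.4,"y": 3.6},{"gripper": -0.2,"x": 1.4,"y": 3.6},{"gripper": -0.2,"x": 1.4,"y": 3.6},{"gripper": -0.2,"x": 1.4,"y": 3.6}]}}

```text
$.targets[0]: bad value
```

Emit:
{"api": "send_rows", "payload": {"targets": [{"gripper": -0.2,"x": 1.4,"y": 3.6},{"gripper": -0.2,"x": 1.4,"y": 3.6},{"gripper": -0.2,"x": 1.4,"y": 3.6},{"gripper": -0.2,"x": 1.4,"y": 3.6},{"gripper": -0.2,"x": 1.4,"y": 3.6}]}}

```text
$.targets[0]: bad value
```

Emit:
{"api": "send_rows", "payload": {"targets": [{"gripper": -0.2,"x": 0,"y": 0,"z": 0,"ax": 0,"ay": 0,"az": -7},{"gripper": -0.2,"x": 0,"y": 0,"z": 0,"ax": 0,"ay": 0,"az": -7},{"gripper": -0.2,"x": 0,"y": 0,"z": 0,"ax": 0,"ay": 0,"az": -7},{"gripper": -0.2,"x": 0,"y": 0,"z": 0,"ax": 0,"ay": 0,"az": -7}]}}

```text
clock: 1.23
position: [180.3, 598.4, 231.3]
ee_rot: [0.995, 0.101, -0.0, -0.0]
contact_force: [-0.4, 0.2, 0.3]
gripper_width: 51.1
grasp_force: 0.0
```

Emit:
{"api": "send_rows", "payload": {"targets": [{"gripper": -0.2,"x": 1.4,"y": 3.6,"z": 0,"ax": 0,"ay": 0,"az": 0},{"gripper": -0.2,"x": 1.4,"y": 3.6,"z": 0,"ax": 0,"ay": 0,"az": 0},{"gripper": -0.2,"x": 1.4,"y": 3.6,"z": 0,"ax": 0,"ay": 0,"az": 0},{"gripper": -0.2,"x": 1.4,"y": 3.6,"z": 0,"ax": 0,"ay": 0,"az": 0},{"gripper": -0.2,"x": 1.4,"y": 3.6,"z": 0,"ax": 0,"ay": 0,"az": 0}]}}

```text
clock: 1.65
position: [284.6, 433.9, 231.5]
ee_rot: [0.995, 0.098, 0.0, -0.0]
contact_force: [-0.3, 0.3, -0.5]
gripper_width: 51.5
grasp_force: 0.0
```

Emit:
{"api": "send_rows", "payload": {"targets": [{"gripper": -0.2,"x": 1.4,"y": 3.6,"z": 0,"ax": 0,"ay": 0,"az": 0},{"gripper": -0.2,"x": 1.4,"y": 3.6,"z": 0,"ax": 0,"ay": 0,"az": 0},{"gripper": -0.2,"x": 1.4,"y": 3.6,"z": 0,"ax": 0,"ay": 0,"az": 0},{"gripper": -0.2,"x": 1.4,"y": 3.6,"z": 0,"ax": 0,"ay": 0,"az": 0},{"gripper": -0.2,"x": 1.4,"y": 3.6,"z": 0,"ax": 0,"ay": 0,"az": 0}]}}

```text
clock: 2.07
position: [388.4, 270.8, 231.7]
ee_rot: [0.995, 0.098, 0.0, -0.0]
contact_force: [0.8, 0.7, -0.4]
gripper_width: 50.8
grasp_force: 0.0
```

Emit:
{"api": "send_rows", "payload": {"targets": [{"gripper": -0.2,"x": 1.0,"y": 3.6,"z": 0,"ax": 0,"ay": 0,"az": 0},{"gripper": -0.2,"x": 0.5,"y": 3.6,"z": 0,"ax": 0,"ay": 0,"az": 0},{"gripper": -0.2,"x": 0,"y": 3.6,"z": 0,"ax": 0,"ay": 0,"az": 0},{"gripper": -0.2,"x": 0,"y": 3.6,"z": 0,"ax": 0,"ay": 0,"az": 0},{"gripper": -0.2,"x": 0,"y": 3.6,"z": 0,"ax": 0,"ay": 0,"az": 0}]}}

```text
clock: 2.48
position: [437.6, 97.1, 231.6]
ee_rot: [0.995, 0.098, 0.0, -0.0]
contact_force: [0.6, 0.2, 0.8]
gripper_width: 51.1
grasp_force: 0.0
```

Emit:
{"api": "send_rows", "payload": {"targets": [{"gripper": -0.2,"x": -0.7,"y": 3.6,"z": 0,"ax": 0,"ay": 0,"az": 0},{"gripper": -0.2,"x": -0.7,"y": 3.6,"z": 0,"ax": 0,"ay": 0,"az": 0},{"gripper": -0.2,"x": -0.7,"y": 3.6,"z": 0,"ax": 0,"ay": 0,"az": 0},{"gripper": -0.2,"x": -0.7,"y": 3.6,"z": 0,"ax": 0,"ay": 0,"az": 0}]}}

```text
clock: 2.82
position: [437.8, -49.5, 231.7]
ee_rot: [0.995, 0.098, 0.001, -0.0]
contact_force: [0.6, 0.6, -0.4]
gripper_width: 51.1
grasp_force: 0.0
```

Emit:
{"api": "send_rows", "payload": {"targets": [{"gripper": -0.2,"x": -0.7,"y": 3.1,"z": 0,"ax": 0,"ay": 0,"az": 0},{"gripper": -0.2,"x": -0.7,"y": 3.1,"z": 0,"ax": 0,"ay": 0,"az": 0},{"gripper": -0.2,"x": -0.7,"y": 3.1,"z": 0,"ax": 0,"ay": 0,"az": 0},{"gripper": -0.2,"x": -0.5,"y": 3.1,"z": 0,"ax": 0,"ay": 0,"az": 0},{"gripper": -0.2,"x": 0,"y": 0,"z": 0,"ax": 0,"ay": 0,"az": 0}]}}

```text
clock: 3.23
position: [436.6, -178.3, 231.4]
ee_rot: [0.995, 0.095, 0.0, 0.0]
contact_force: [0.7, -1.0, 1.0]
gripper_width: 51.3
grasp_force: 0.0
```

```bash
python3 - <<'E'
from h import *
s=arm.read_state();print(s['clock'],s['position'],s['ee_rot'])
img,d,W=cloud('wrist');save(img,'w1.png');np.savez('w.npz',W=W,img=img)
print(arm.camera_model('wrist')['cam_to_world'])
# fits in an approximate mixer frame
th=np.radians(11.03);ex=np.array([np.cos(th),np.sin(th)]);ey=np.array([-ex[1],ex[0]])
for n in('top','wrist'):
    Wn=np.load('top.npz')['W'] if n=='top' else W
    q=Wn[...,:2]-[596.5,-136.8];X=q@ex;Y=q@ey;z=Wn[...,2]
    m=(abs(Y)<35)&(X>-126)&(X<-86)&(z>80)&(z<112)
    if m.sum()<50: print(n,'few');continue
    # crest line of bottle body: circle fit r=26.5 in xz with yaw slope
    from scipy.optimize import least_squares
    m=(Y>-50)&(Y<20)&(X>-136)&(X<-76)&(z>82)&(z<112)
    f=lambda p:np.hypot(X[m]-p[0]-p[1]*Y[m],z[m]-p[2])-26.5
    r=least_squares(f,[-106,0,76],loss='soft_l1');print(n,'bottle X,slope,Z',r.x,m.sum(),np.std(r.fun))
    # right/left cheek: floor extents
    for x0 in(-90,-50,-10):
        k=(abs(X-x0)<6)&(abs(Y)<90)
        e=[(np.nanmedian(z[k&(abs(Y-y0)<1.5)]).round(0)) for y0 in(-75,-72,-69,-66,-63,0,63,66,69,72,75)];print(x0,e)
E
```

```text
3.2333 [ 436.60086246 -178.29457944  231.37337058] [9.95454852e-01 9.52333811e-02 3.65427198e-05 4.89645649e-04]
[[ 1.90279183e-01 -9.40636282e-01 -2.81064435e-01  5.09255274e+02]
 [-9.81729880e-01 -1.82467195e-01 -5.39644777e-02 -1.63588681e+02]
 [-5.24093486e-04  2.86197671e-01 -9.58170454e-01  3.74057075e+02]
 [ 0.00000000e+00  0.00000000e+00  0.00000000e+00  1.00000000e+00]]
top bottle X,slope,Z [-1.04861441e+02  6.42433889e-03  7.57076619e+01] 568 1.6836078092264435
-90 [np.float64(nan), np.float64(70.0), np.float64(71.0), np.float64(70.0), np.float64(nan), np.float64(96.0), np.float64(52.0), np.float64(69.0), np.float64(71.0), np.float64(32.0), np.float64(0.0)]
-50 [np.float64(nan), np.float64(82.0), np.float64(81.0), np.float64(66.0), np.float64(63.0), np.float64(63.0), np.float64(63.0), np.float64(80.0), np.float64(80.0), np.float64(30.0), np.float64(0.0)]
-10 [np.float64(107.0), np.float64(93.0), np.float64(88.0), np.float64(73.0), np.float64(75.0), np.float64(72.0), np.float64(72.0), np.float64(89.0), np.float64(91.0), np.float64(31.0), np.float64(-0.0)]
wrist bottle X,slope,Z [-1.03724881e+02  2.55035546e-04  7.59483939e+01] 7760 0.6017557472482498
-90 [np.float64(nan), np.float64(69.0), np.float64(71.0), np.float64(69.0), np.float64(nan), np.float64(99.0), np.float64(53.0), np.float64(64.0), np.float64(71.0), np.float64(70.0), np.float64(nan)]
-50 [np.float64(nan), np.float64(80.0), np.float64(80.0), np.float64(74.0), np.float64(62.0), np.float64(62.0), np.float64(62.0), np.float64(68.0), np.float64(81.0), np.float64(80.0), np.float64(nan)]
-10 [np.float64(83.0), np.float64(87.0), np.float64(89.0), np.float64(81.0), np.float64(72.0), np.float64(72.0), np.float64(72.0), np.float64(76.0), np.float64(90.0), np.float64(89.0), np.float64(nan)]
  return np.nanmean(a, axis, out=out, keepdims=keepdims)
```

View pics/w1.png

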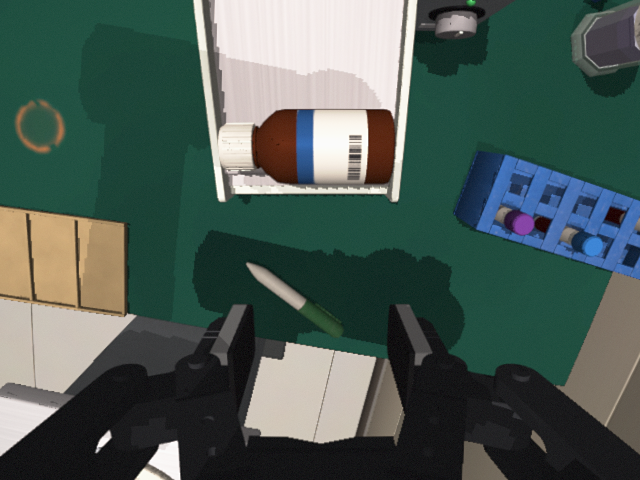

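The wrist view shows the bottle square in the chute (px 220–395, row 147), with both fingers behind it. The fit confirms the yaw to about 0.1°. I'll descend behind the bottle.

Emit:
{"api": "send_rows", "payload": {"targets": [{"gripper": -0.2,"x": 0,"y": 0,"z": 3.5,"ax": 0,"ay": 0,"az": 0},{"gripper": -0.2,"x": 0,"y": 0,"z": 3.5,"ax": 0,"ay": 0,"az": 0},{"gripper": -0.2,"x": 0,"y": 0,"z": 3.5,"ax": 0,"ay": 0,"az": 0},{"gripper": -0.2,"x": 0,"y": 0,"z": 3.5,"ax": 0,"ay": 0,"az": 0},{"gripper": -0.2,"x": 0,"y": 0,"z": 3.1,"ax": 0,"ay": 0,"az": 0}]}}

```text
clock: 3.7
position: [436.4, -173.6, 58.9]
ee_rot: [0.995, 0.098, 0.0, -0.0]
contact_force: [-0.1, 0.0, -0.1]
gripper_width: 51.3
grasp_force: 0.0
```

Emit:
{"api": "send_rows", "payload": {"targets": [{"gripper": -0.2,"x": 0.8,"y": 0,"z": 0,"ax": 0,"ay": 0,"az": 0},{"gripper": -0.2,"x": 0.8,"y": 0,"z": 0,"ax": 0,"ay": 0,"az": 0},{"gripper": -0.2,"x": 0.5,"y": 0,"z": 0,"ax": 0,"ay": 0,"az": 0},{"gripper": -0.2,"x": 0.5,"y": 0,"z": -0.1,"ax": 0,"ay": 0,"az": 0},{"gripper": -0.2,"x": 0.5,"y": 0,"z": -0.1,"ax": 0,"ay": 0,"az": 0}]}}

```text
clock: 4.12
position: [468.4, -168.2, 64.2]
ee_rot: [0.995, 0.098, 0.001, 0.0]
contact_force: [-2.0, 0.5, 1.4]
gripper_width: 51.5
grasp_force: 1.0
```

Emit:
{"api": "send_rows", "payload": {"targets": [{"gripper": -0.2,"x": 0.8,"y": 0,"z": -0.2,"ax": 0,"ay": 0,"az": 0},{"gripper": -0.2,"x": 0.8,"y": 0,"z": -0.2,"ax": 0,"ay": 0,"az": 0},{"gripper": -0.2,"x": 0.8,"y": 0,"z": -0.2,"ax": 0,"ay": 0,"az": 0},{"gripper": -0.2,"x": 0.8,"y": 0,"z": -0.2,"ax": 0,"ay": 0,"az": 0},{"gripper": -0.2,"x": 0.8,"y": 0,"z": -0.2,"ax": 0,"ay": 0,"az": 0}]}}

```text
clock: 4.53
position: [507.3, -160.6, 72.8]
ee_rot: [0.995, 0.098, 0.0, 0.0]
contact_force: [-1.7, -0.8, 0.5]
gripper_width: 51.2
grasp_force: 1.0
```

Emit:
{"api": "send_rows", "payload": {"targets": [{"gripper": -0.2,"x": 0.8,"y": 0,"z": -0.2,"ax": 0,"ay": 0,"az": 0},{"gripper": -0.2,"x": 0.8,"y": 0,"z": -0.2,"ax": 0,"ay": 0,"az": 0},{"gripper": -0.2,"x": 0.8,"y": 0,"z": -0.2,"ax": 0,"ay": 0,"az": 0},{"gripper": -0.2,"x": 0.8,"y": 0,"z": -0.2,"ax": 0,"ay": 0,"az": 0},{"gripper": -0.2,"x": 0.8,"y": 0,"z": -0.2,"ax": 0,"ay": 0,"az": 0}]}}

```text
clock: 4.95
position: [546.4, -152.7, 82.4]
ee_rot: [0.995, 0.098, -0.0, 0.0]
contact_force: [-2.5, 0.0, 0.4]
gripper_width: 50.9
grasp_force: 1.0
```

```bash
cat > look.py <<'E'
from h import *
import sys
from scipy.optimize import least_squares
s=arm.read_state();th=np.radians(11.03);ex=np.array([np.cos(th),np.sin(th)]);ey=np.array([-ex[1],ex[0]])
o=np.array([596.5,-136.8]);t=np.array(s['position']);q=t[:2]-o;print(s['clock'],'tool mixer',q@ex,q@ey,t[2])
for n in('wrist','top'):
    img,d,W=cloud(n);save(img,n+sys.argv[1]+'.png')
    b=arm.boxes_of(n,'stain_bottle')
    if not b: print(n,'no box');continue
    l,tp,w,h=map(int,b[0]['rect']);print(n,b[0])
    mm=np.zeros((480,640),bool);mm[tp:tp+h,l:l+w]=1
    q=W[...,:2]-o;X=q@ex;Y=q@ey;z=W[...,2]
    c=X[tp+h//2,l+w//2];cz=z[tp+h//2,l+w//2]
    m=mm&(Y>-55)&(Y<25)&(z>cz-15)&(z<cz+8)&(abs(X-c)<26)
    f=lambda p:np.hypot(X[m]-p[0]-p[1]*Y[m],z[m]-p[2])-26.5
    r=least_squares(f,[c,0,cz-26],loss='soft_l1');print('X,slope,Z',r.x,m.sum(),np.std(r.fun))
E
python3 look.py 2
```

```text
4.95 tool mixer -52.2633102905262 -6.061000429392183 82.44439108733526
wrist {'rect': [94.0, 155.5, 423.1, 171.1], 'score': 0.6}
X,slope,Z [-1.15741034e+01 -1.12261018e-02  9.91588265e+01] 42947 0.7951107799088086
top {'rect': [219.8, 210.3, 18.4, 11.8], 'score': 0.24}
X,slope,Z [33.93066063  0.         11.91313763] 0 nan
  ret = _var(a, axis=axis, dtype=dtype, out=out, ddof=ddof,
  arrmean = um.true_divide(arrmean, div, out=arrmean,
  ret = ret.dtype.type(ret / rcount)
```

Emit:
{"api": "send_rows", "payload": {"targets": [{"gripper": -0.2,"x": 0.8,"y": 0,"z": -0.2,"ax": 0,"ay": 0,"az": 0},{"gripper": -0.2,"x": 0.8,"y": 0,"z": -0.2,"ax": 0,"ay": 0,"az": 0},{"gripper": -0.2,"x": 0.8,"y": 0,"z": -0.2,"ax": 0,"ay": 0,"az": 0},{"gripper": -0.2,"x": 0.7,"y": 0,"z": -0.2,"ax": 0,"ay": 0,"az": 0},{"gripper": -0.2,"x": 0.6,"y": 0,"z": -0.2,"ax": 0,"ay": 0,"az": 0}]}}

```text
clock: 5.57
position: [583.3, -145.6, 92.7]
ee_rot: [0.995, 0.098, 0.001, 0.0]
contact_force: [-0.8, -0.5, 0.0]
gripper_width: 51.3
grasp_force: 0.6
```

Emit:
{"api": "send_rows", "payload": {"targets": [{"gripper": -0.2,"x": 0.6,"y": 0,"z": 0,"ax": 0,"ay": 0,"az": 0},{"gripper": -0.2,"x": 0.5,"y": 0,"z": 0,"ax": 0,"ay": 0,"az": 0},{"gripper": -0.2,"x": 0.5,"y": 0,"z": 0,"ax": 0,"ay": 0,"az": 0},{"gripper": -0.2,"x": 0,"y": 0,"z": 0,"ax": 0,"ay": 0,"az": 0},{"gripper": -0.2,"x": 0,"y": 0,"z": 0,"ax": 0,"ay": 0,"az": 0}]}}

```text
clock: 5.98
position: [597.8, -142.4, 92.0]
ee_rot: [0.995, 0.098, -0.0, -0.0]
contact_force: [0.5, 0.5, -0.5]
gripper_width: 51.3
grasp_force: 0.0
```

```bash
python3 look.py 3 2>/dev/null
```

```text
5.9833 tool mixer 0.23842977361804 -5.7231977720511376 92.04795631827545
wrist {'rect': [96.2, 97.2, 421.2, 171.9], 'score': 0.56}
X,slope,Z [ 5.56764443e+01 -1.56285372e-03  1.02860022e+02] 45094 0.6990246517953963
top {'rect': [340.4, 180.1, 22.0, 8.8], 'score': 0.65}
X,slope,Z [ 53.09387551   0.28266109 102.6958135 ] 8 1.7640006551511176
```

Bottle is seated at x≈55 mm and z≈103 mm, with the fingers about 15 mm clear. I'll back off, shut the gripper and go over the switch.

Emit:
{"api": "send_rows", "payload": {"targets": [{"gripper": -0.2,"x": -1.5,"y": 0,"z": -2,"ax": 0,"ay": 0,"az": 0},{"gripper": -0.2,"x": 0,"y": 0,"z": -4,"ax": 0,"ay": 0,"az": 0},{"gripper": 1,"x": 0,"y": 0,"z": -3,"ax": 0,"ay": 0,"az": 0},{"gripper": 1,"x": 0,"y": 3.2,"z": 0,"ax": 0,"ay": 0,"az": 0},{"gripper": 1,"x": 2.4,"y": 3.2,"z": 0,"ax": 0,"ay": 0,"az": 0}]}}

```text
clock: 6.6
position: [617.5, -203.5, 186.8]
ee_rot: [0.995, 0.099, 0.002, 0.0]
contact_force: [-0.3, 1.4, -0.6]
gripper_width: 15.6
grasp_force: 0.0
```

Emit:
{"api": "send_rows", "payload": {"targets": [{"gripper": 1,"x": 2.4,"y": 3.3,"z": 0,"ax": 0,"ay": 0,"az": 0},{"gripper": 1,"x": 2.3,"y": 0,"z": 0,"ax": 0,"ay": 0,"az": 0},{"gripper": 1,"x": 0,"y": 0,"z": 0,"ax": 0,"ay": 7,"az": 0},{"gripper": 1,"x": 0,"y": 0,"z": 0,"ax": 0,"ay": 7,"az": 0},{"gripper": 1,"x": 0,"y": 0,"z": 0,"ax": 0,"ay": 0,"az": 0}]}}

```text
clock: 7.02
position: [667.7, -227.4, 180.3]
ee_rot: [0.988, 0.095, 0.121, -0.013]
contact_force: [-0.9, 0.9, -0.3]
gripper_width: -0.2
grasp_force: 0.0
```

```bash
python3 look.py 4 2>/dev/null; python3 - <<'E'
from h import *
img,d,W=cloud('wrist');z=W[...,2]
o=np.array([596.5,-136.8]);th=np.radians(11.03);ex=np.array([np.cos(th),np.sin(th)]);ey=np.array([-ex[1],ex[0]])
q=W[...,:2]-o;X=q@ex;Y=q@ey
hs=img.astype(int);g=(hs[...,1]>hs[...,0]*1.4)&(hs[...,1]>hs[...,2]*1.2)&(z>110)&(z<140)
print(g.sum(),[np.nanpercentile(a[g],[2,50,98]).round(1) for a in(X,Y,z)])
E
```

```text
7.0167 tool mixer 52.60073481008401 -102.53320279977025 180.31298105918478
wrist {'rect': [34.6, 242.9, 218.1, 90.4], 'score': 0.88}
X,slope,Z [ 5.71904806e+01 -3.83026194e-04  1.04274923e+02] 11442 0.6927969226776418
top {'rect': [379.6, 164.6, 14.2, 17.9], 'score': 0.57}
X,slope,Z [ 5.41173595e+01 -2.88229554e-02  1.03167934e+02] 148 1.7356486334084922
27 [array([49.6, 52. , 53.8]), array([-115.8, -114.4,  -93.6]), array([116.8, 124.8, 129.3])]
```

View pics/wrist4.png

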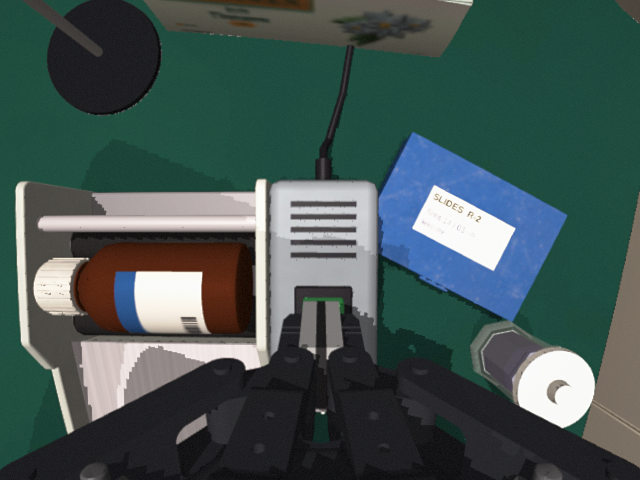

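The wrist view shows the bottle in the valley (px 35–250, row 288) and the shut fingers over the green far half (px 322,300). I'll press down now.

Emit:
{"api": "send_rows", "payload": {"targets": [{"gripper": 1,"x": -0.5,"y": 0,"z": 2.3,"ax": 0,"ay": 0,"az": 0},{"gripper": 1,"x": -0.4,"y": 0,"z": 2.3,"ax": 0,"ay": 0,"az": 0},{"gripper": 1,"x": 0,"y": 0,"z": 0,"ax": 0,"ay": 0,"az": 0}]}}

```text
clock: 7.52
position: [673.5, -225.5, 131.5]
ee_rot: [0.988, 0.097, 0.119, -0.013]
contact_force: [1.7, 0.6, -0.6]
gripper_width: -0.1
grasp_force: 0.0
```

Emit:
{"api": "send_rows", "payload": {"targets": [{"gripper": 1,"x": -0.05,"y": 0,"z": 0.2,"ax": 0,"ay": 0,"az": 0},{"gripper": 1,"x": -0.05,"y": 0,"z": 0.2,"ax": 0,"ay": 0,"az": 0},{"gripper": 1,"x": 0,"y": 0,"z": 0,"ax": 0,"ay": 0,"az": 0}]}}

```text
clock: 7.77
position: [674.1, -226.3, 132.2]
ee_rot: [0.988, 0.097, 0.122, -0.012]
contact_force: [0.3, -0.3, 0.8]
gripper_width: -0.3
grasp_force: 0.0
```

Emit:
{"api": "send_rows", "payload": {"targets": [{"gripper": 1,"x": -0.3,"y": 0,"z": 0.1,"ax": 0,"ay": 0,"az": 0},{"gripper": 1,"x": -0.05,"y": 0,"z": 0.2,"ax": 0,"ay": 0,"az": 0},{"gripper": 1,"x": 0,"y": 0,"z": 0,"ax": 0,"ay": 0,"az": 0}]}}

```text
clock: 8.02
position: [672.1, -227.0, 129.1]
ee_rot: [0.988, 0.097, 0.123, -0.011]
contact_force: [1.1, 1.5, 2.0]
gripper_width: -0.1
grasp_force: 1.1
```

Emit:
{"api": "send_rows", "payload": {"targets": [{"gripper": 1,"x": -0.05,"y": 0,"z": 0.2,"ax": 0,"ay": 0,"az": 0},{"gripper": 1,"x": 0,"y": 0,"z": 0,"ax": 0,"ay": 0,"az": 0}]}}

```text
clock: 8.18
position: [672.1, -227.0, 126.5]
ee_rot: [0.988, 0.097, 0.123, -0.011]
contact_force: [1.5, 0.1, 2.8]
gripper_width: 0.1
grasp_force: 1.3
```

Contact at about 3 N, so the rocker is turning.

Emit:
{"api": "send_rows", "payload": {"targets": [{"gripper": 1,"x": -0.05,"y": 0,"z": 0.2,"ax": 0,"ay": 0,"az": 0},{"gripper": 1,"x": 0,"y": 0,"z": 0,"ax": 0,"ay": 0,"az": 0}]}}

```text
clock: 8.35
position: [672.4, -227.0, 125.0]
ee_rot: [0.988, 0.097, 0.123, -0.011]
contact_force: [0.5, 0.7, 5.7]
gripper_width: 0.2
grasp_force: 2.5
```

Emit:
{"api": "send_rows", "payload": {"targets": [{"gripper": 1,"x": -0.03,"y": 0,"z": 0.1,"ax": 0,"ay": 0,"az": 0},{"gripper": 1,"x": 0,"y": 0,"z": 0,"ax": 0,"ay": 0,"az": 0}]}}

```text
clock: 8.52
position: [672.5, -227.1, 124.9]
ee_rot: [0.988, 0.098, 0.123, -0.011]
contact_force: [0.4, 1.6, 7.8]
gripper_width: -0.1
grasp_force: 4.1
```

Emit:
{"api": "send_rows", "payload": {"targets": [{"gripper": 1,"x": -0.05,"y": 0,"z": 0.2,"ax": 0,"ay": 0,"az": 0},{"gripper": 1,"x": 0,"y": 0,"z": 0,"ax": 0,"ay": 0,"az": 0},{"gripper": 1,"x": 0,"y": 0,"z": 0,"ax": 0,"ay": 0,"az": 0}]}}

```text
clock: 8.77
position: [672.6, -227.1, 124.6]
ee_rot: [0.987, 0.098, 0.124, -0.011]
contact_force: [-2.3, 2.1, 14.7]
gripper_width: 0.0
grasp_force: 7.2
```

Emit:
{"api": "send_rows", "payload": {"targets": [{"gripper": 1,"x": 0.5,"y": 0,"z": -2,"ax": 0,"ay": 0,"az": 0},{"gripper": 1,"x": 1,"y": 0,"z": -4,"ax": 0,"ay": 0,"az": 0},{"gripper": 1,"x": -4,"y": 0,"z": -3,"ax": 0,"ay": 0,"az": 0},{"gripper": 1,"x": -4,"y": 0,"z": 0,"ax": 0,"ay": 0,"az": 0},{"gripper": 1,"x": 0,"y": 0,"z": 0,"ax": 0,"ay": 0,"az": 0}]}}

```text
clock: 9.18
position: [586.0, -241.3, 185.5]
ee_rot: [0.989, 0.095, 0.116, -0.015]
contact_force: [-0.6, 1.3, -2.6]
gripper_width: -0.1
grasp_force: 0.0
```

```bash
python3 look.py 5 2>/dev/null; python3 - <<'E'
from h import *
img,d,W=cloud('wrist');z=W[...,2];save(img,'w6.png')
o=np.array([596.5,-136.8]);th=np.radians(11.03);ex=np.array([np.cos(th),np.sin(th)]);ey=np.array([-ex[1],ex[0]])
q=W[...,:2]-o;X=q@ex;Y=q@ey
for x in range(12,62,3):
    k=(abs(X-x)<1)&(abs(Y+103)<6)&(z<140);print(x,k.sum(),np.nanmedian(z[k]).round(1))
E
```

```text
9.1833 tool mixer -30.309987798339534 -100.5508364846713 185.48445114019057
wrist {'rect': [41.1, 95.2, 220.5, 95.4], 'score': 0.62}
X,slope,Z [5.97324311e+01 3.36255403e-03 1.03751506e+02] 11433 0.7544545670562748
top {'rect': [334.5, 124.7, 83.4, 135.0], 'score': 0.73}
X,slope,Z [-108.52105165    0.          550.10287166] 0 nan
12 85 118.0
15 83 122.2
18 92 130.0
21 72 129.6
24 89 128.5
27 67 127.7
30 87 126.4
33 66 125.5
36 87 124.4
39 75 124.2
42 87 124.1
45 74 123.8
48 80 123.9
51 80 123.4
54 47 122.7
57 72 117.9
60 62 115.7
```

View pics/w6.png

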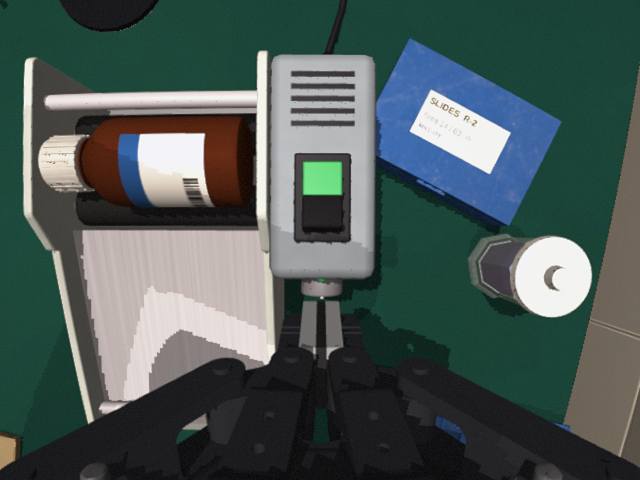

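```bash
python3 - <<'E' 2>/dev/null
from h import *
from scipy.optimize import least_squares
img,d,W=cloud('wrist');z=W[...,2]
o=np.array([596.5,-136.8]);th=np.radians(11.03);ex=np.array([np.cos(th),np.sin(th)]);ey=np.array([-ex[1],ex[0]])
q=W[...,:2]-o;X=q@ex;Y=q@ey
for nm,x0,z0,r0,w in(('bottle',57,103,26.5,22),('bar',95,103,5,7)):
    m=(Y>-50)&(Y<20)&(abs(X-x0)<w)&(z>z0)&(z<z0+r0+6)
    r=least_squares(lambda p:np.hypot(X[m]-p[0]-p[1]*Y[m],z[m]-p[2])-r0,[x0,0,z0],loss='soft_l1');print(nm,r.x,m.sum())
print(arm.read_state()['clock'])
E
```

```text
bottle [5.64271438e+01 4.99127706e-04 1.02965800e+02] 9542
bar [9.39157333e+01 1.59776340e-03 1.03025882e+02] 1933
9.4833
```

```bash
python3 -c "
from bench import arm
print(arm.job_done())"
```

```text
the job is handed in; nothing more can be done
None
```

The bottle was rolled, not gripped, into the valley between the rollers; it measures 37.5 mm from the back bar, as it should. The switch's green far end was pressed to a firm stop at about 15 N, no bystanders were touched, and the job was handed in at about 9.5 s; no verdict was returned.

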